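Release the clamp and hold the programming fixture's lid open

TASK

Release the lid of the circuit-board programming fixture: turn its black clamp knob clockwise a quarter turn, until it clicks past its detent and the steel tongue has swung clear of the lid. Then raise the lid by its handle and hold it open at 50 degrees from closed, within 5 degrees either way, so that a colleague can check the pusher pins under it; it has no stay, so never let it drop, and finish still holding it steady there with the fingers on the handle. Leave the other things on the bench where they are.

Things in the scene. Friction and masses are not known exactly. Their poses are not given: they have to be found in the camera images.
- fixture: the programming fixture, fixed to the bench: a grey box 210 mm deep (its x) x 270 mm wide (its y) with a brown top plate 70 mm above the bench, on which a green circuit board lies under the lid. Origin: centre of its underside on the bench; x points from its front (nearer the robot) to its rear, where the lid is hinged; y to the left seen from the robot; z up.
- clamp_knob (a joint): angle of the clamp knob, rad: 0 clamped, 1.57 released (stop); grows clockwise seen from above. A spring detent resists with up to 0.12 N m until half way (0.79), then snaps it on to the other end. At 0 its tongue, a steel bar 16 mm wide reaching 58 mm from the axis, lies over the lid's left side rail and blocks it; clear beyond about 1.1, pointing to the front at 1.57.
- knob_grip (a point): middle of the knob's black bar grip, on its vertical axis: 135 mm above the bench, fixture (-40, 105) mm. Bar 14 mm thick (point x), 48 mm long (point y), 119 to 147 mm above the bench; clamped, it lies along fixture y with the tongue beneath it (107 to 113 mm high) pointing to fixture -y. The point's axes are the fixture's when clamped and turn with the knob.
- press_lid (a joint): opening angle of the lid, rad: 0 closed (level), grows as its front edge rises; 50 degrees is 0.873; stop at 1.31. An aluminium frame 200 mm wide, 195 mm from hinge to front edge, 14 mm thick (top 106 mm above the bench when closed), with a clear window and black pusher pins beneath; 0.7 kg, a third more or less. No spring or stay: it falls shut if let go.
- lid_hinge (a point): middle of the lid's hinge axis, 99 mm above the bench at the rear of the fixture, at fixture (90, -30) mm; fixed to the fixture with its axes; the hinge axis runs along fixture y.
- pull_handle: the lid's pull handle, a U of round steel bar 12 mm thick on the middle of the lid's front edge: two legs 40 mm long and, across their ends, the grip bar, 110 mm long and parallel to the hinge. Origin: between the feet of the legs on the lid's front edge; x points to the hinge, z is the lid's upward normal; turns with the lid.
- handle_mid (a point): middle of the handle's round grip bar (12 mm thick, along fixture y, 98 mm free between its legs, 34 mm gap to the lid's edge): 235 mm from the hinge axis; lid closed, at fixture (-145, -30) mm, 99 mm above the bench, in front of the fixture's box and free on all sides. It moves on a circle about the hinge: 279 mm above the bench at 50 degrees.
- solder_spool: bystander: reel of solder 54 mm across, 45 mm high, standing beside the fixture; origin under its centre.
- control_unit: bystander: finned aluminium engine control unit, 125 x 150 x 28 mm, with a black connector; origin under its centre.
- interface_box: bystander: black interface box 135 x 105 x 34 mm; origin under its centre.
- screwdriver: bystander: black-handled screwdriver 160 mm long, lying in front of the fixture; under 30 mm high.
- car_key: bystander: car key with black fob 50 x 34 x 12 mm and blade, in front of the fixture's left end.
- usb_stick: bystander: white memory stick 60 x 18 x 9 mm, to the left of the fixture.
- notebook: bystander: dark red notebook 210 x 145 x 17 mm, to the right.

How it is judged:
On the way, in this order (a step that is already met when the one before it is completed fails the run):
1. the clamp knob has clicked over and its tongue is clear, the lid still closed (value of joint clamp_knob above 1.3 rad and value of joint press_lid below 0.09 rad), for 0.1 s.
2. the lid has been raised by its handle (value of joint press_lid above 0.45 rad and contact force between the fingers and pull_handle above 0.5 N), for 0.1 s.
At the end, for the whole second after the job is handed in: The lid stands 45 to 55 degrees open, still (under 0.1 rad/s), carried by the fingers on its handle (over 1 N); the clamp knob is past its detent and released (over 1.3 rad) (value of joint press_lid between 0.785 and 0.96 rad and velocity of joint press_lid between -0.1 and 0.1 rad/s and contact force between the fingers and pull_handle above 1 N and value of joint clamp_knob above 1.3 rad); the arm keeps its last pose, push and grip.
It fails at once if the lid was let drop from open (over 0.1 rad open and closing faster than 1.2 rad/s) (value of joint press_lid above 0.1 rad and velocity of joint press_lid below -1.2 rad/s).
It fails at once if another thing on the bench was moved by more than 30 mm (distance of any of solder_spool, control_unit, interface_box, screwdriver, car_key, usb_stick, notebook from where it was at the start of the episode above 0.03 m).
It also fails if it takes over 51 s, if anything falls off the work surface, if the arm or the gripper's body presses on something with over 40 N, if the wrist force passes 120 N, or if a joint passes its speed limit or range.

ROBOT

A 6-joint arm with a two-finger parallel gripper is mounted at the origin on the work surface. World frame = base frame: x ahead of the robot, y to its left, z up, the work surface at z = 0. Lengths are in m, angles in rad, forces in N, time in s.
With the tool pointing down it reaches from about 0.325 to 0.775 m from the base axis. Payload 5.5 kg.
Tool frame: the origin (TCP) lies between the finger pads; the fingertips stand 22 mm ahead of it and the grasp point (between the pads) lies 3 mm ahead of it; z points along the fingers, x is the direction in which the jaws open and shut, and the axes are right-handed (so a half turn about z gives the same grasp; the last joint's range is limited). The gripper opens to 88 mm and grips with 3 to 60 N. Pads are 20 mm wide; open, the fingers measure 115 mm over their backs; the gripper's body (75 mm by 178 mm) begins 61 mm behind the grasp point.
Start: joints at [-1.16, 0.091, 1.231, -0, 1.82, -0.057], TCP at [0.271, -0.536, 0.245] pointing down, gripper open.
Joint ranges: [-2.87, 2.87], [-0.86, 2.18], [0.17, 2.46], [-1.51, 4.65], [0.06, 2.69], [-2.65, 2.65]. Speed limits (rad/s): [2.57, 2.57, 3.01, 3.14, 3.14, 3.14].

INTERFACE

Orientations are given as [roll, pitch, yaw] about the fixed x, y, z axes, in that order (R = Rz(yaw) Ry(pitch) Rx(roll)).
In Python, from rig import bot gives the robot as it stands.
- The arm moves only by the tool apply_moves, never from a script. Its argument "series" is a list of rows, each a list of 3 entries, a list of its own where there are three numbers: the turn, a rotation vector about the tool's x, y, z in degrees, then the shift along the tool's x, y, z in m, then the finger opening in m, from 0 to 0.0878. A call has exactly 10 rows; each row shifts and turns the pose as measured when the row begins, along the tool's axes as they then stand; what a row does not reach is not made up. A row lasts 1/12 s, in which the tool goes at most 41.7 mm and 7.16 degrees, less where a joint would pass 70% of its speed; a pose out of reach is approached as far as the arm can. A call with a gripper value outside its range is refused whole. The fingers move at their own pace and stop on an object; the grip force is fixed at half the most. Time passes only in rows, so rows that do not move let the fingers close, or fill a call up. It gives the time, the measured TCP pose, the force and the opening at its end, in the units of the state.
- bot.state(): the state, without advancing time (a new reading comes with each control period).
- bot.capture(name): name is "scene" or "top" or "wrist"; returns the picture (400x640x3 uint8, red, green, blue); there is no depth.
- bot.calibration(name): a dict with "mtx" (3x3 intrinsics, pixels), "R" (3x3) and "t" (3): a world point X has camera coordinates R X + t; the wrist camera has in their place "T_tool_cam" (4x4, takes a point from camera to tool coordinates, whose origin is the TCP and whose axes are the tool frame's). Camera axes: x right, y down, z forward; pixel columns grow to the right and rows downward; lengths in m; the calibration is good to about 2 mm. A picture is of the moment at which its call begins: read the wrist's pose just before it. calibration takes no time and is no camera call.
- bot.close_job(): hands the job in, once; it reports no verdict.
The state is a dict: "time_s": time; "q": joint angles; "joint_vel": joint speeds; "joint_efforts": joint torques, N m; "ee_pos": TCP position; "ee_rot": TCP orientation; "force": force on the tool from outside, world axes, zero at the start; "moment": the same for the moment, N m; "gripper_width": finger opening in m.
Only numpy, scipy, OpenCV 4.12 (cv2) and the standard library are available. Lean on these libraries where they do the work, as an engineer would, in place of code of your own. Each camera call takes 0.05 s, during which the arm holds its last target. There are 200 camera calls.

## Working session

There is one attempt and no reset: what is moved stays moved. The work goes in short steps, Python scripts to look and compute and a tool call to move; the robot and the scene stay as the last step left them, time stands still between calls to the robot, and variables do not carry over. Pictures are saved under pics/ and viewed, about 8 in all and at most 12, crops included, and the job is handed in when it is done.

Besides the shell and the picture viewer there is one more tool, called after "Request:" as name([rows], argument=value, ...), one row to a line, values as JSON. apply_moves: Moves the arm, as the interface text tells. Its arguments: {"type":"object","properties":{"series":{"type":"array"}},"required":["series"]}

```bash
mkdir -p pics; ls
python3 - <<'E'
from rig import bot
import cv2
s=bot.state(); print(s)
for n in("scene","top"):
    c=bot.calibration(n); print(n,c)
    cv2.imwrite(f"pics/{n}0.png",bot.capture(n)[:,:,::-1])
print(bot.calibration("wrist"))
E
```

```text
pics
{'time_s': 0.0, 'q': array([-1.15972005e+00,  9.18411001e-02,  1.23188340e+00, -1.49038527e-05,
        1.81985986e+00, -5.66718938e-02]), 'joint_vel': array([-0.00160355, -0.00097106, -0.00063139, -0.00098772,  0.00069345,
        0.00054686]), 'joint_efforts': array([-3.88840717e-04, -4.46452868e+01, -4.06443107e+01,  6.96471683e-02,
        2.93812074e-02, -1.23052273e-04]), 'ee_pos': array([ 0.27042466, -0.53529206,  0.24351892]), 'ee_rot': array([-3.14149427e+00,  1.98933502e-03, -1.10305172e+00]), 'force': array([-0.18462809,  0.32350453, -0.38505263]), 'moment': array([ 0.05193279, -0.01661349, -0.00160944]), 'gripper_width': 0.08786862047938329}
scene {'mtx': array([[440.06805735,   0.        , 316.99324866],
       [  0.        , 440.06805735, 201.14159179],
       [  0.        ,   0.        ,   1.        ]]), 'R': array([[ 0.60546546,  0.79586874, -0.0021269 ],
       [ 0.6755293 , -0.51532529, -0.52735189],
       [-0.42079893,  0.31785657, -0.84964431]]), 't': array([-0.34709609, -0.2893917 ,  1.6800071 ])}
top {'mtx': array([[436.80332577,   0.        , 317.66418338],
       [  0.        , 436.80332577, 203.65664339],
       [  0.        ,   0.        ,   1.        ]]), 'R': array([[-0.0040986 , -0.99998   , -0.00481755],
       [-0.98373824,  0.004897  , -0.17954132],
       [ 0.17956132,  0.00400334, -0.98373864]]), 't': array([-0.00199794,  0.5703832 ,  1.29558885])}
{'mtx': array([[328.687688  ,   0.        , 316.68826128],
       [  0.        , 328.687688  , 201.79406611],
       [  0.        ,   0.        ,   1.        ]]), 'T_tool_cam': array([[ 9.99999621e-01,  6.03746709e-04, -6.27626798e-04,
         4.30179335e-04],
       [-3.97194132e-04,  9.57550144e-01,  2.88266479e-01,
        -7.93691251e-02],
       [ 7.75024069e-04, -2.88266121e-01,  9.57550021e-01,
        -1.38819404e-01],
       [ 0.00000000e+00,  0.00000000e+00,  0.00000000e+00,
         1.00000000e+00]])}
```

View pics/top0.png

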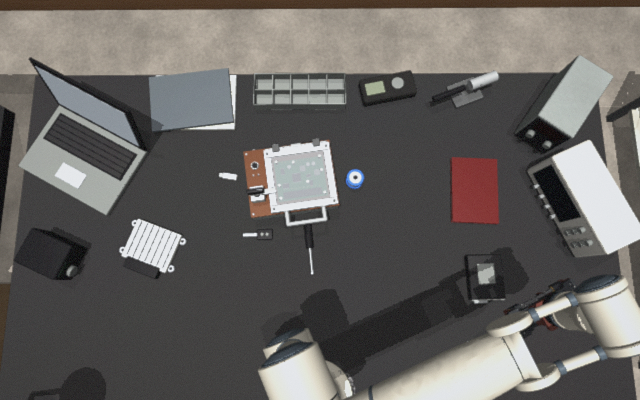

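View pics/scene0.png

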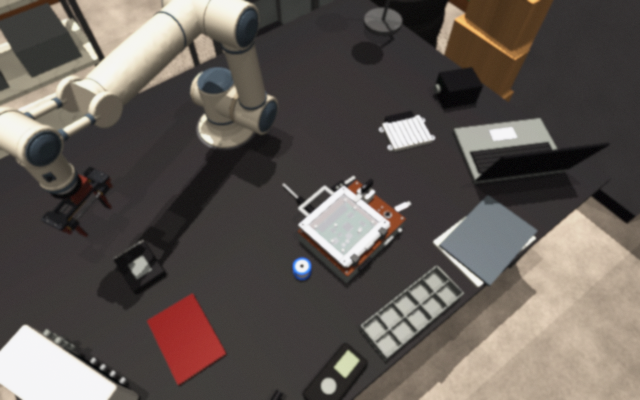

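The top view shows the fixture around pixel (291,178) with a slight yaw, the knob near (257,193) and the handle bar near (306,222). I'll enlarge that area.

Run:
```python
import cv2
a=cv2.imread("pics/top0.png")[130:235,235:350]
cv2.imwrite("pics/crop0.png",cv2.resize(a,None,fx=5.5,fy=5.5,interpolation=cv2.INTER_CUBIC))
```

```text
(no output)
```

View pics/crop0.png

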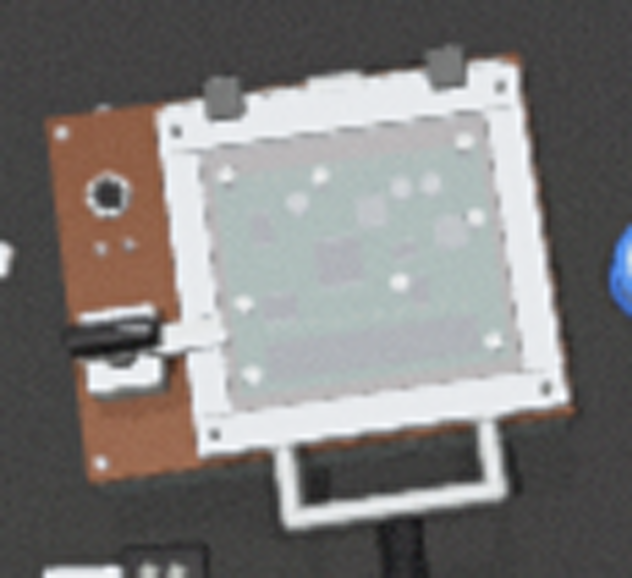

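```bash
cat > h.py <<'E'
import numpy as np
from rig import bot
from scipy.spatial.transform import Rotation as Ro
def ray(u,v,z,c=None,Rc=None,o=None):
    d=np.linalg.solve(c["mtx"],[u,v,1])
    if Rc is None: Rc=c["R"].T; o=-Rc@c["t"]
    d=Rc@d
    return o+d*(z-o[2])/d[2]
def wristpose(s):
    T=np.eye(4);T[:3,:3]=Ro.from_euler("xyz",s["ee_rot"]).as_matrix();T[:3,3]=s["ee_pos"]
    return T
E
python3 - <<'E'
from h import *
c=bot.calibration("top")
P=lambda x,y,z: ray(235+(x+.5)/5.5-.5,130+(y+.5)/5.5-.5,z,c)
fl,fr,rl,rr=[P(*p,.106) for p in((200,455),(570,405),(157,112),(518,57))]
hl,hr=P(285,508,.1),P(507,480,.1)
k=P(114,335,.145)
L=[P(396,503,.1)]
for n,p in zip("fl fr rl rr hl hr k h".split(),[fl,fr,rl,rr,hl,hr,k]+L): print(n,p.round(4))
e=[np.arctan2(*(fl-fr)[:2])*-1,np.arctan2(*(rl-rr)[:2])*-1,np.arctan2(*(rl-fl)[1::-1]),np.arctan2(*(rr-fr)[1::-1])]
print(np.degrees(e))
yaw=np.mean(e); R=np.array([[np.cos(yaw),-np.sin(yaw)],[np.sin(yaw),np.cos(yaw)]])
lc=(fl+fr+rl+rr)[:2]/4
for o in (lc-R@[-7.5e-3,-.03],k[:2]-R@[-.04,.105],L[0][:2]-R@[-.145,-.03]): print("origin",o)
E
```

```text
fl [0.5352 0.133  0.106 ]
fr [ 0.5614 -0.0656  0.106 ]
rl [0.7265 0.1596 0.106 ]
rr [ 0.757  -0.0394  0.106 ]
hl [0.5071 0.0877 0.1   ]
hr [ 0.5217 -0.0315  0.1   ]
k [0.5928 0.1747 0.145 ]
h [0.5095 0.0281 0.1   ]
[7.53116842 8.70923691 7.90516413 7.64884881]
origin [0.64831286 0.07765792]
origin [0.64693522 0.07627327]
origin [0.64900413 0.07786806]
```

Two independent checks agree that the fixture origin is about (0.648, 0.077) with a yaw of about 7.9°. That puts the knob at (0.594, 0.176) and the handle at (0.509, 0.028). I'm moving to hover over the knob.

Request:
apply_moves([
  [[0, 0, 0], [-0.0255, -0.032, -0.004], 0.0878],
  [[0, 0, 0], [-0.0255, -0.032, -0.004], 0.0878],
  [[0, 0, 0], [-0.0255, -0.032, -0.004], 0.0878],
  [[0, 0, 0], [-0.0255, -0.032, -0.004], 0.0878],
  [[0, 0, 0], [-0.0255, -0.032, -0.004], 0.0878],
  [[0, 0, 0], [-0.0255, -0.032, -0.004], 0.0878],
  [[0, 0, 0], [-0.0255, -0.032, -0.004], 0.0878],
  [[0, 0, 0], [-0.0255, -0.032, -0.004], 0.0878],
  [[0, 0, 0], [-0.0255, -0.032, -0.004], 0.0878],
  [[0, 0, 0], [-0.0255, -0.032, -0.004], 0.0878],
])

```text
time_s: 0.93
ee_pos: [0.4403, -0.1605, 0.2754]
ee_rot: [3.137, 0.018, -1.118]
force: [-0.0, -0.3, 0.8]
gripper_width: 0.0879
```

Request:
apply_moves([
  [[0, 0, -7.1], [0, 0, 0], 0.0878],
  [[0, 0, -7.1], [0, 0, 0], 0.0878],
  [[0, 0, -7.1], [0, 0, 0], 0.0878],
  [[0, 0, -7.1], [0, 0, 0], 0.0878],
  [[0, 0, -7.1], [0, 0, 0], 0.0878],
  [[0, 0, -7.1], [0, 0, 0], 0.0878],
  [[0, 0, -7.1], [0, 0, 0], 0.0878],
  [[0, 0, -7.1], [0, 0, 0], 0.0878],
  [[0, 0, -7.1], [0, 0, 0], 0.0878],
  [[0, 0, -7.1], [0, 0, 0], 0.0878],
])

```text
time_s: 1.77
ee_pos: [0.4431, -0.1488, 0.2725]
ee_rot: [-3.121, 0.013, 0.137]
force: [-0.0, -0.2, -0.3]
gripper_width: 0.088
```

```bash
cat >> h.py <<'E'
def to(p,yaw,s=None):
    "remaining shift in tool axes and turn rotvec (deg) to a tool-down pose"
    s=s or bot.state(); T=wristpose(s)
    Rt=(Ro.from_euler("z",yaw)*Ro.from_euler("x",np.pi)).as_matrix()
    print("t",round(s["time_s"],2),"pos",s["ee_pos"].round(4),"rot",np.degrees(s["ee_rot"]).round(2),"F",s["force"].round(1),"w",round(s["gripper_width"],4),"q",s["q"].round(2))
    print("shift",(T[:3,:3].T@(np.array(p)-s["ee_pos"])).round(4),"turn",np.degrees(Ro.from_matrix(T[:3,:3].T@Rt).as_rotvec()).round(2))
E
python3 -c "
from h import *
to([.594,.176,.28],.138)"
```

```text
t 1.77 pos [ 0.4431 -0.1488  0.2725] rot [-178.82    0.73    7.86] F [-0.  -0.2 -0.3] w 0.088 q [-0.4  -0.24  1.5   0.01  1.91 -0.54]
shift [ 0.1938 -0.3013 -0.0038] turn [-1.18  0.73 -0.05]
```

Request:
apply_moves([
  [[-0.2, 0.1, 0], [0.0205, -0.032, -0.0005], 0.0878],
  [[-0.2, 0.1, 0], [0.0205, -0.032, -0.0005], 0.0878],
  [[-0.2, 0.1, 0], [0.0205, -0.032, -0.0005], 0.0878],
  [[-0.2, 0.1, 0], [0.0205, -0.032, -0.0005], 0.0878],
  [[-0.2, 0.1, 0], [0.0205, -0.032, -0.0005], 0.0878],
  [[-0.2, 0.1, 0], [0.0205, -0.032, -0.0005], 0.0878],
  [[0, 0, 0], [0.0205, -0.032, -0.0005], 0.0878],
  [[0, 0, 0], [0.0205, -0.032, -0.0005], 0.0878],
  [[0, 0, 0], [0.0205, -0.032, -0.0005], 0.0878],
  [[0, 0, 0], [0, 0, 0], 0.0878],
])

```text
time_s: 2.6
ee_pos: [0.5885, 0.174, 0.2696]
ee_rot: [3.14, 0.012, 0.139]
force: [0.7, 0.0, -1.1]
gripper_width: 0.0877
```

```bash
python3 -c "
from h import *
import cv2
s=bot.state(); im=bot.capture('wrist'); cv2.imwrite('pics/w1.png',im[:,:,::-1])
np.savez('w1.npz',p=s['ee_pos'],r=s['ee_rot'])
to([.594,.176,.28],.138,s)"
```

```text
t 2.6 pos [0.5885 0.174  0.2696] rot [179.9    0.67   7.94] F [ 0.7  0.  -1.1] w 0.0877 q [ 0.23  0.15  1.13 -0.    1.88  0.09]
shift [ 0.0056 -0.0012 -0.0105] turn [0.1  0.67 0.04]
```

View pics/w1.png

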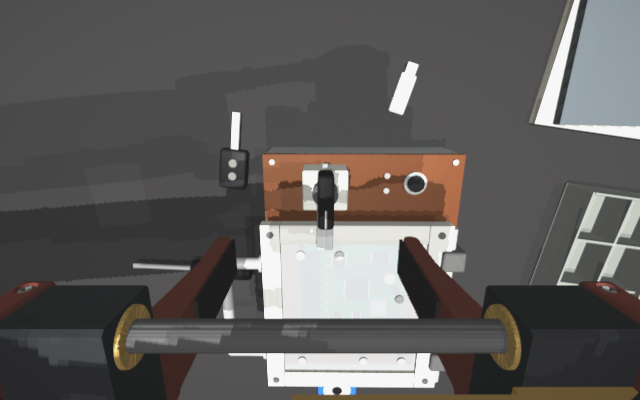

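The wrist view shows the knob bar at columns 317–335 and rows 170–228, lying along the image vertical, with the tongue below it. I'll cast rays onto the bar's top height.

```bash
python3 -c "
from h import *
import cv2
d=np.load('w1.npz'); s=dict(ee_pos=d['p'],ee_rot=d['r']); c=bot.calibration('wrist'); T=wristpose(s)@c['T_tool_cam']
im=cv2.imread('pics/w1.png').max(2)
for r in range(168,232,6): print(r,im[r,310:342])
for p in ((325.5,171),(325.5,205),(325.5,228)): print(p,ray(*p,.147,c,T[:3,:3],T[:3,3]).round(4),ray(*p,.119,c,T[:3,:3],T[:3,3]).round(4))
to([.594,.176,.14],.138)"
```

```text
168 [140 140 140 140 140 140 140 141 138 139 141 140 157 180 153 151 145 137
 128 128 130 133 136 139 142 143 143 143 144 144 144 144]
174 [247 247 247 247 247 247 247 224 102  29  30  29  29  30  29  32  31  31
  29  29  30  30  28  95 184 196 196 196 197 247 247 247]
180 [247 247 247 247 247 247 247 196  77  52  60  65  65  63  63  62  60  59
  58  56  56  52  45  40 139 192 200 199 247 247 247 247]
186 [243 246 247 243 145  88 118  83  49  49  59  64  64  62  60  59  58  56
  54  54  54  51  45  38  54  67 118 185 196 247 247 247]
192 [170 169 146 120 116  99  95  66  46  47  57  62  61  60  58  58  56  55
  54  54  53  49  45  36  63  73  82 112 180 199 201 202]
198 [165 165 148  97  74  74  73  51  35  36  39  40  41  44  39  41  37  33
  33  33  32  32  33  33  64  73  74 102 181 195 196 196]
204 [217 217 217 217 217 212 151  87  42  31  31  34  32  33  32  32  33  33
  33  32  33  32  31  44 190 230 233 233 233 233 233 233]
210 [132 132 134 136 140 141 128  82  40  32  31  32  33  32  36  73  65  39
  34  33  33  32  30  42 142 155 157 162 163 166 167 170]
216 [ 79  79  79  79  79  79  82  83  49  36  41  42  41  40  76 170 130  59
  32  32  33  31  30  39  74  78  79  79  79  79  79  80]
222 [121 121 121 121 121 121 114  90  49  37  43  47  46  46  94 220 171  80
  44  44  43  39  36  55 113 121 121 121 121 121 121 121]
228 [217 229 231 219 216 216 181 171 133  89  56  43  41  36  96 184 131  59
  38  37  37  58 110 195 228 232 232 232 232 232 232 232]
(325.5, 171) [0.5907 0.2008 0.147 ] [0.5919 0.1952 0.119 ]
(325.5, 205) [0.5949 0.1724 0.147 ] [0.5966 0.1637 0.119 ]
(325.5, 228) [0.5979 0.1521 0.147 ] [0.5999 0.1413 0.119 ]
t 2.65 pos [0.5879 0.1718 0.27  ] rot [179.81   0.69   7.89] F [-0.8  0.4 -0.7] w 0.0883 q [ 0.23  0.14  1.13 -0.    1.88  0.09]
shift [ 0.0082 -0.0038  0.1299] turn [ 0.19  0.69 -0.02]
```

Request:
apply_moves([
  [[0.1, 0.3, 0], [0.004, -0.002, 0.01], 0.06],
  [[0.1, 0.3, 0], [0.003, -0.002, 0.02], 0.06],
  [[0, 0.1, 0], [0.002, -0.001, 0.022], 0.06],
  [[0, 0, 0], [0, 0, 0.022], 0.06],
  [[0, 0, 0], [0, 0, 0.02], 0.06],
  [[0, 0, 0], [0, 0, 0.012], 0.06],
  [[0, 0, 0], [0, 0, 0.008], 0.06],
  [[0, 0, 0], [0, 0, 0.004], 0.06],
  [[0, 0, 0], [0, 0, 0], 0.06],
  [[0, 0, 0], [0, 0, 0], 0.06],
])

```text
time_s: 3.48
ee_pos: [0.5957, 0.1703, 0.1451]
ee_rot: [3.14, -0.004, 0.129]
force: [-0.4, -0.2, 1.3]
gripper_width: 0.0601
```

```bash
python3 -c "
from h import *
to([.5943,.1763,.139],.138)"
```

```text
t 3.48 pos [0.5957 0.1703 0.1451] rot [179.94  -0.23   7.41] F [-0.4 -0.2  1.3] w 0.0601 q [ 0.22  0.14  1.35 -0.    1.64  0.09]
shift [-0.0007 -0.0061  0.0061] turn [ 0.06 -0.23 -0.49]
```

Request:
apply_moves([
  [[0, -0.1, -0.2], [0, -0.003, 0.003], 0.06],
  [[0, -0.1, -0.2], [-0.0007, -0.003, 0.003], 0.06],
  [[0, 0, 0], [0, 0, 0], 0.0],
  [[0, 0, 0], [0, 0, 0], 0.0],
  [[0, 0, 0], [0, 0, 0], 0.0],
  [[0, 0, 0], [0, 0, 0], 0.0],
  [[0, 0, 0], [0, 0, 0], 0.0],
  [[0, 0, 0], [0, 0, 0], 0.0],
  [[0, 0, 0], [0, 0, 0], 0.0],
  [[0, 0, 0], [0, 0, 0], 0.0],
])

```text
time_s: 4.32
ee_pos: [0.5942, 0.1774, 0.1442]
ee_rot: [3.141, -0.003, 0.138]
force: [-5.0, -1.3, 3.6]
gripper_width: 0.0137
```

```bash
python3 -c "
from h import *
to([.5943,.1763,.139],.138)"
```

```text
t 4.32 pos [0.5942 0.1774 0.1442] rot [179.98  -0.18   7.91] F [-5.  -1.3  3.6] w 0.0137 q [ 0.24  0.15  1.35 -0.    1.64  0.1 ]
shift [-0.0001  0.0011  0.0052] turn [ 0.02 -0.18 -0.  ]
```

Request:
apply_moves([
  [[0, 0, 5], [0, 0, 0], 0.0],
  [[0, 0, 5], [0, 0, 0], 0.0],
  [[0, 0, 5], [0, 0, 0], 0.0],
  [[0, 0, 5], [0, 0, 0], 0.0],
  [[0, 0, 5], [0, 0, 0], 0.0],
  [[0, 0, 5], [0, 0, 0], 0.0],
  [[0, 0, 5], [0, 0, 0], 0.0],
  [[0, 0, 5], [0, 0, 0], 0.0],
  [[0, 0, 5], [0, 0, 0], 0.0],
  [[0, 0, 5], [0, 0, 0], 0.0],
])

```text
time_s: 5.15
ee_pos: [0.5971, 0.1764, 0.1442]
ee_rot: [-3.135, -0.008, -0.774]
force: [1.6, -0.2, -0.7]
gripper_width: 0.014
```

```bash
python3 -c "
from h import *
to([.5943,.1763,.144],.138-1.57)"
```

```text
t 5.15 pos [0.5971 0.1764 0.1442] rot [-179.63   -0.46  -44.36] F [ 1.6 -0.2 -0.7] w 0.014 q [ 0.23  0.15  1.35 -0.    1.64  1.01]
shift [-0.002   0.002   0.0002] turn [-0.51 -0.32 37.69]
```

Request:
apply_moves([
  [[0, 0, 5], [-0.0005, 0.0005, 0], 0.0],
  [[0, 0, 5], [-0.0005, 0.0005, 0], 0.0],
  [[0, 0, 5], [-0.0005, 0, 0], 0.0],
  [[0, 0, 5], [0, 0, 0], 0.0],
  [[0, 0, 5], [0, 0, 0], 0.0],
  [[0, 0, 5], [0, 0, 0], 0.0],
  [[0, 0, 4], [0, 0, 0], 0.0],
  [[0, 0, 3], [0, 0, 0], 0.0],
  [[0, 0, 1], [0, 0, 0], 0.0],
  [[0, 0, 0], [0, 0, 0], 0.0],
])

```text
time_s: 5.98
ee_pos: [0.598, 0.1742, 0.1443]
ee_rot: [-3.127, -0.006, -1.477]
force: [0.9, 0.2, 0.7]
gripper_width: 0.0143
```

```bash
python3 -c "
from h import *
to([.5943,.1763,.144],.138-1.57); print(bot.state()['moment'])"
```

```text
t 5.98 pos [0.598  0.1742 0.1443] rot [-179.15   -0.33  -84.6 ] F [0.9 0.2 0.7] w 0.0143 q [ 0.23  0.14  1.35 -0.01  1.63  1.71]
shift [-0.0025  0.0035  0.0002] turn [-0.85 -0.35 -2.55]
[-0.05491364  0.15053088  0.67628952]
```

Request:
apply_moves([
  [[0, 0, -1], [0, 0, 0], 0.05],
  [[0, 0, 0], [0, 0, 0], 0.05],
  [[0, 0, 0], [0, 0, 0], 0.05],
  [[0, 0, 0], [0, 0, 0], 0.05],
  [[0, 0, 0], [0, 0, -0.01], 0.05],
  [[0, 0, 0], [0, 0, -0.025], 0.05],
  [[0, 0, 0], [0, 0, -0.03], 0.05],
  [[0, 0, 0], [0, 0, -0.03], 0.05],
  [[0, 0, 0], [0, 0, -0.025], 0.05],
  [[0, 0, 0], [0, 0, -0.01], 0.05],
])

```text
time_s: 6.82
ee_pos: [0.5938, 0.174, 0.2769]
ee_rot: [-3.136, -0.007, -1.454]
force: [0.5, 0.6, 0.7]
gripper_width: 0.05
```

Request:
apply_moves([
  [[0, 0, -7.1], [0, 0, 0], 0.05],
  [[0, 0, -7.1], [0, 0, 0], 0.05],
  [[0, 0, -7.1], [0, 0, 0], 0.05],
  [[0, 0, -7.1], [0, 0, 0], 0.05],
  [[0, 0, -7.1], [0, 0, 0], 0.05],
  [[0, 0, -7.1], [0, 0, 0], 0.05],
  [[0, 0, -7.1], [0, 0, 0], 0.05],
  [[0, 0, -7.1], [0, 0, 0], 0.05],
  [[0, 0, -7.1], [0, 0, 0], 0.05],
  [[0, 0, -7.1], [0, 0, 0], 0.05],
])

```text
time_s: 7.65
ee_pos: [0.5948, 0.1741, 0.2954]
ee_rot: [-3.138, -0.026, -0.2]
force: [-0.6, -0.1, 0.4]
gripper_width: 0.0499
```

```bash
python3 -c "
from h import *
to([.5085,.028,.24],.138)"
```

```text
t 7.65 pos [0.5948 0.1741 0.2954] rot [-179.8    -1.49  -11.49] F [-0.6 -0.1  0.4] w 0.0499 q [ 0.23  0.14  1.09 -0.01  1.89  0.43]
shift [-0.0569  0.1606  0.0534] turn [  0.05  -1.5  -19.39]
```

Request:
apply_moves([
  [[0, -0.5, -6.6], [0, 0, 0], 0.05],
  [[0, -0.5, -6.6], [0, 0, 0], 0.05],
  [[0, -0.5, -6.2], [0, 0, 0], 0.05],
  [[0, 0, 0], [-0.016, 0.02, 0.008], 0.05],
  [[0, 0, 0], [-0.019, 0.024, 0.01], 0.05],
  [[0, 0, 0], [-0.019, 0.024, 0.01], 0.05],
  [[0, 0, 0], [-0.019, 0.024, 0.01], 0.05],
  [[0, 0, 0], [-0.018, 0.023, 0.008], 0.05],
  [[0, 0, 0], [-0.015, 0.018, 0.007], 0.05],
  [[0, 0, 0], [0, 0, 0], 0.05],
])

```text
time_s: 8.48
ee_pos: [0.5088, 0.0217, 0.2474]
ee_rot: [3.14, -0.006, 0.169]
force: [0.1, -0.0, 0.1]
gripper_width: 0.0498
```

```bash
python3 -c "
from h import *
import cv2
s=bot.state(); im=bot.capture('wrist'); cv2.imwrite('pics/w2.png',im[:,:,::-1])
np.savez('w2.npz',p=s['ee_pos'],r=s['ee_rot'])
to([.5085,.028,.24],.138,s)"
```

```text
t 8.48 pos [0.5088 0.0217 0.2474] rot [179.94  -0.35   9.71] F [ 0.1 -0.   0.1] w 0.0498 q [-0.02 -0.16  1.47  0.    1.82 -0.19]
shift [ 0.0007 -0.0062  0.0074] turn [ 0.06 -0.35  1.8 ]
```

View pics/w2.png

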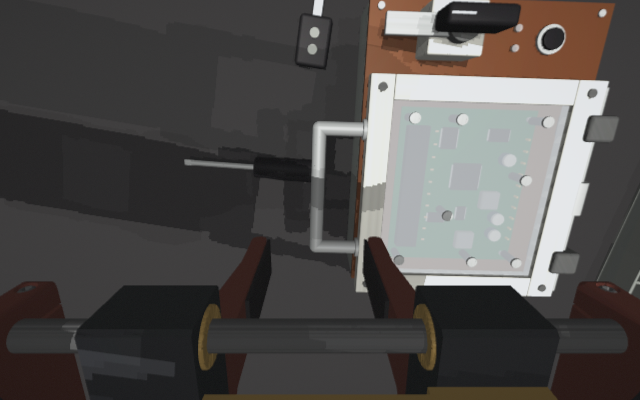

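The tongue now points to the front and is clear of the lid. The handle bar spans rows 122–252 at columns 312–326, with its centre at about (318.5,187).

```bash
python3 -c "
from h import *
d=np.load('w2.npz'); s=dict(ee_pos=d['p'],ee_rot=d['r']); c=bot.calibration('wrist'); T=wristpose(s)@c['T_tool_cam']
for p in ((319.5,128),(318.5,187),(317.5,246)): print(p,ray(*p,.1,c,T[:3,:3],T[:3,3]).round(4))
to([.5085,.028,.102],.138)"
```

```text
(319.5, 128) [0.5023 0.0799 0.1   ]
(318.5, 187) [0.5103 0.0287 0.1   ]
(317.5, 246) [ 0.5192 -0.0282  0.1   ]
t 8.53 pos [0.5097 0.023  0.2483] rot [179.98  -0.46   9.73] F [ 0.3  0.2 -0.8] w 0.05 q [-0.02 -0.16  1.47  0.    1.82 -0.19]
shift [-0.0015 -0.0052  0.1463] turn [ 0.01 -0.46  1.82]
```

Request:
apply_moves([
  [[0, -0.2, 0.5], [0, -0.002, 0.015], 0.04],
  [[0, -0.2, 0.5], [0, -0.002, 0.024], 0.04],
  [[0, 0, 0.4], [0, 0, 0.026], 0.04],
  [[0, 0, 0], [0, 0, 0.022], 0.04],
  [[0, 0, 0], [0, 0, 0.014], 0.04],
  [[0, 0, 0], [0, 0, 0.007], 0.04],
  [[0, 0, 0], [0, 0, 0], 0.04],
  [[0, 0, 0], [0, 0, 0], 0.04],
  [[0, 0, 0], [0, 0, 0], 0.04],
  [[0, 0, 0], [0, 0, 0], 0.04],
])

```text
time_s: 9.37
ee_pos: [0.5168, 0.0336, 0.1492]
ee_rot: [-3.141, -0.02, 0.148]
force: [-0.4, 1.0, 0.2]
gripper_width: 0.0399
```

```bash
python3 -c "
from h import *
to([.510,.027,.102],.143)"
```

```text
t 9.37 pos [0.5168 0.0336 0.1492] rot [-179.96   -1.14    8.49] F [-0.4  1.   0.2] w 0.0399 q [-0.   -0.15  1.63  0.    1.64 -0.15]
shift [-0.0087  0.0055  0.047 ] turn [-0.04 -1.14  0.3 ]
```

Request:
apply_moves([
  [[0, -0.4, 0], [-0.004, 0.003, 0], 0.04],
  [[0, -0.4, 0], [-0.003, 0.002, 0.005], 0.04],
  [[0, -0.2, 0.2], [-0.001, 0.001, 0.012], 0.04],
  [[0, 0, 0], [-0.001, 0, 0.013], 0.04],
  [[0, 0, 0], [0, 0, 0.01], 0.04],
  [[0, 0, 0], [0, 0, 0.005], 0.04],
  [[0, 0, 0], [0, 0, 0.002], 0.04],
  [[0, 0, 0], [0, 0, 0], 0.04],
  [[0, 0, 0], [0, 0, 0], 0.04],
  [[0, 0, 0], [0, 0, 0], 0.04],
])

```text
time_s: 10.2
ee_pos: [0.5086, 0.0253, 0.0984]
ee_rot: [-3.141, -0.003, 0.144]
force: [-0.1, 0.3, -0.6]
gripper_width: 0.04
```

```bash
python3 -c "
from h import *
to([.510,.027,.102],.143)"
```

```text
t 10.2 pos [0.5086 0.0253 0.0984] rot [-1.7998e+02 -1.5000e-01  8.2200e+00] F [-0.1  0.3 -0.6] w 0.04 q [-0.02 -0.14  1.71  0.    1.56 -0.16]
shift [ 0.0016 -0.0015 -0.0035] turn [-0.02 -0.15  0.03]
```

Request:
apply_moves([
  [[0, 0, 0], [0.0015, -0.0015, -0.0035], 0.04],
  [[0, 0, 0], [0, 0, 0], 0.0],
  [[0, 0, 0], [0, 0, 0], 0.0],
  [[0, 0, 0], [0, 0, 0], 0.0],
  [[0, 0, 0], [0, 0, 0], 0.0],
  [[0, 0, 0], [0, 0, 0], 0.0],
  [[0, 0, 0], [0, 0, 0], 0.0],
  [[0, 0, 0], [0, 0, 0], 0.0],
  [[0, 0, 0], [0, 0, 0], 0.0],
  [[0, 0, 0], [0, 0, 0], 0.0],
])

```text
time_s: 11.03
ee_pos: [0.5092, 0.0271, 0.1044]
ee_rot: [3.142, -0.001, 0.144]
force: [-0.2, 0.9, -0.7]
gripper_width: 0.0112
```

```bash
cat >> h.py <<'E'
def arc(yaw=.141,xy=None):
    "lid angle from TCP height/travel; grasp point 3 mm ahead of the TCP"
    s=bot.state();T=wristpose(s);g=(T@[0,0,.003,1])[:3]
    u=np.array([np.cos(yaw),np.sin(yaw)]); hx=(np.array([.648,.0775])+np.array([[u[0],-u[1]],[u[1],u[0]]])@[.09,-.03])
    r=(hx-g[:2])@u; z=g[2]-.099
    print("grasp",g.round(4),"r",round(float(np.hypot(r,z)),4),"angle",np.degrees(np.arctan2(z,r)).round(2),"side",round(float((hx-g[:2])@[-u[1],u[0]]),4))
E
python3 -c "
from h import *
to([.510,.027,.102],.143); arc()"
```

```text
t 11.03 pos [0.5092 0.0271 0.1044] rot [ 1.80e+02 -5.00e-02  8.23e+00] F [-0.2  0.9 -0.7] w 0.0112 q [-0.01 -0.14  1.7   0.    1.57 -0.16]
shift [0.0008 0.0002 0.0024] turn [ 0.   -0.05  0.04]
grasp [0.5092 0.0271 0.1014] r 0.2346 angle 0.6 side 0.0004
```

Request:
apply_moves([
  [[0, 0, 0], [0.0002, 0, -0.004], 0.0],
  [[0, 0, 0], [0.0004, 0, -0.008], 0.0],
  [[0, 0, 0], [0.0007, 0, -0.008], 0.0],
  [[0, 0, 0], [0.001, 0, -0.008], 0.0],
  [[0, 0, 0], [0.0012, 0, -0.008], 0.0],
  [[0, 0, 0], [0.0015, 0, -0.008], 0.0],
  [[0, 0, 0], [0.0017, 0, -0.008], 0.0],
  [[0, 0, 0], [0.002, 0, -0.008], 0.0],
  [[0, 0, 0], [0.0015, 0, -0.005], 0.0],
  [[0, 0, 0], [0, 0, 0], 0.0],
])

```text
time_s: 11.87
ee_pos: [0.5192, 0.0285, 0.1744]
ee_rot: [-3.141, 0.004, 0.143]
force: [-0.2, 0.1, -4.3]
gripper_width: 0.011
```

```bash
python3 -c "
from h import *
to([.510,.027,.102],.143); arc()"
```

```text
t 11.87 pos [0.5192 0.0285 0.1744] rot [-179.99    0.21    8.21] F [-0.2  0.1 -4.3] w 0.011 q [-0.01 -0.12  1.57 -0.    1.7  -0.15]
shift [-0.0091  0.0001  0.0724] turn [-0.01  0.21  0.01]
grasp [0.5192 0.0285 0.1714] r 0.2358 angle 17.88 side 0.0005
```

Request:
apply_moves([
  [[0, 0, 0], [0.0015, 0, -0.004], 0.0],
  [[0, 0, 0], [0.0028, 0, -0.0077], 0.0],
  [[0, 0, 0], [0.0031, 0, -0.0076], 0.0],
  [[0, 0, 0], [0.0034, 0, -0.0075], 0.0],
  [[0, 0, 0], [0.0037, 0, -0.0074], 0.0],
  [[0, 0, 0], [0.004, 0, -0.0072], 0.0],
  [[0, 0, 0], [0.0043, 0, -0.0071], 0.0],
  [[0, 0, 0], [0.0045, 0, -0.0069], 0.0],
  [[0, 0, 0], [0.003, 0, -0.0045], 0.0],
  [[0, 0, 0], [0, 0, 0], 0.0],
])

```text
time_s: 12.7
ee_pos: [0.5504, 0.0328, 0.2412]
ee_rot: [-3.142, 0.01, 0.143]
force: [-0.6, 0.5, -2.0]
gripper_width: 0.0111
```

```bash
python3 -c "
from h import *
to([.510,.027,.102],.143); arc()"
```

```text
t 12.7 pos [0.5504 0.0328 0.2412] rot [-180.      0.58    8.18] F [-0.6  0.5 -2. ] w 0.0111 q [-0.   -0.03  1.36 -0.    1.82 -0.14]
shift [-0.0394  0.      0.1396] turn [-0.    0.58 -0.01]
grasp [0.5503 0.0328 0.2382] r 0.2379 angle 35.8 side 0.0005
```

Request:
apply_moves([
  [[0, 0, 0], [0.003, 0, -0.0035], 0.0],
  [[0, -0.1, 0], [0.0055, 0, -0.0065], 0.0],
  [[0, -0.1, 0], [0.0058, 0, -0.006], 0.0],
  [[0, -0.1, 0], [0.006, 0, -0.006], 0.0],
  [[0, -0.1, 0], [0.006, 0, -0.0055], 0.0],
  [[0, -0.1, 0], [0.006, 0, -0.005], 0.0],
  [[0, 0, 0], [0.004, 0, -0.003], 0.0],
  [[0, 0, 0], [0, 0, 0], 0.0],
  [[0, 0, 0], [0, 0, 0], 0.0],
  [[0, 0, 0], [0, 0, 0], 0.0],
])

```text
time_s: 13.53
ee_pos: [0.5844, 0.0376, 0.2818]
ee_rot: [3.141, 0.027, 0.142]
force: [-3.6, -0.1, -0.1]
gripper_width: 0.0112
```

```bash
python3 -c "
from h import *
import cv2
to([.510,.027,.102],.143); arc()
for n in ('scene','top'):
    a=bot.capture(n); cv2.imwrite(f'pics/{n}9.png',a[:,:,::-1])
a=cv2.imread('pics/scene9.png')[130:310,240:440]; b=cv2.imread('pics/top9.png')[110:290,210:380]
cv2.imwrite('pics/end.png',cv2.hconcat([cv2.resize(a,(420,378)),cv2.resize(b,(357,378))]))"
```

```text
t 13.53 pos [0.5844 0.0376 0.2818] rot [179.97   1.57   8.13] F [-3.6 -0.1 -0.1] w 0.0112 q [ 0.01  0.09  1.17 -0.    1.91 -0.13]
shift [-0.0702 -0.0002  0.1817] turn [ 0.03  1.57 -0.06]
grasp [0.5844 0.0376 0.2788] r 0.2397 angle 48.57 side 0.0006
```

View pics/end.png

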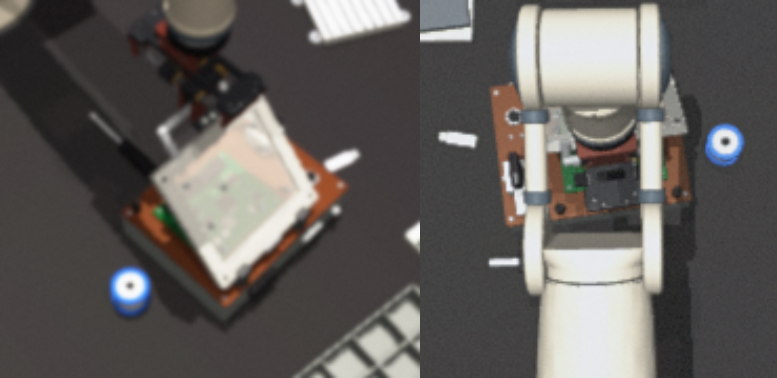

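The lid is up, with the fingers on the bar, and the knob bar now lies along fixture x (released). As an independent angle check I'll use the lid's front corners in the scene view, at crop pixels (262,97) and (155,178).

```bash
python3 -c "
from h import *
c=bot.calibration('scene'); yaw=.140; o=-c['R'].T@c['t']; Rf=Ro.from_euler('z',yaw).as_matrix()
for (x,y),fy in (((262,97),.070),((155,178),-.130)):
    d=c['R'].T@np.linalg.solve(c['mtx'],[240+x/2.1,130+y/2.1,1])
    of=Rf.T@(o-[.648,.0775,0]); df=Rf.T@d
    p=of+df*(fy-of[1])/df[1]
    print(p.round(4),'r',np.hypot(.09-p[0],p[2]-.099).round(4),'ang',(np.degrees(np.arctan2(p[2]-.099,.09-p[0]))-2.05).round(2))
to([.510,.027,.102],.143); arc(); print(bot.state()['joint_vel'].round(4))"
```

```text
[-0.0252  0.07    0.2333] r 0.1769 ang 47.33
[-0.0331 -0.13    0.2476] r 0.1929 ang 48.31
t 13.63 pos [0.5843 0.0376 0.2817] rot [179.97   1.57   8.13] F [-2.4 -0.7 -1.4] w 0.0113 q [ 0.01  0.09  1.17 -0.    1.91 -0.13]
shift [-7.010e-02 -1.000e-04  1.817e-01] turn [ 0.03  1.57 -0.06]
grasp [0.5842 0.0376 0.2787] r 0.2397 angle 48.54 side 0.0006
[-0.0009  0.0003  0.0001  0.0018  0.0011  0.0001]
```

All the estimates fall between 47.3° and 49.9°, which is inside the band. I'll nudge the lid about 1.5° further to centre it, then let it settle.

Request:
apply_moves([
  [[0, 0, 0], [0.002, 0, -0.001], 0.0],
  [[0, 0, 0], [0.002, 0, -0.0015], 0.0],
  [[0, 0, 0], [0.0015, 0, -0.001], 0.0],
  [[0, 0, 0], [0, 0, 0], 0.0],
  [[0, 0, 0], [0, 0, 0], 0.0],
  [[0, 0, 0], [0, 0, 0], 0.0],
  [[0, 0, 0], [0, 0, 0], 0.0],
  [[0, 0, 0], [0, 0, 0], 0.0],
  [[0, 0, 0], [0, 0, 0], 0.0],
  [[0, 0, 0], [0, 0, 0], 0.0],
])

```text
time_s: 14.47
ee_pos: [0.5882, 0.0381, 0.2853]
ee_rot: [3.141, 0.03, 0.142]
force: [-3.5, -0.7, 0.0]
gripper_width: 0.011
```

```bash
python3 -c "
from h import *
to([.510,.027,.102],.143); arc(); s=bot.state(); print(abs(s['joint_vel']).max())
bot.close_job()"
```

```text
t 14.47 pos [0.5882 0.0381 0.2853] rot [179.97   1.72   8.11] F [-3.5 -0.7  0. ] w 0.011 q [ 0.01  0.1   1.15 -0.    1.92 -0.13]
shift [-7.350e-02 -1.000e-04  1.856e-01] turn [ 0.03  1.72 -0.09]
grasp [0.5881 0.0381 0.2823] r 0.2399 angle 49.81 side 0.0006
0.0017808740970527556
the job is handed in; nothing more can be done
```

The knob is released, and the lid is up and still held by its handle at about 50° open. I handed the job in at 14.5 s of the 51 s allowed.

- **Knob:** I turned it about 92° clockwise. The wrist picture afterwards showed the tongue pointing to the front, clear of the lid.
- **Lid angle:** the final gripper position gives 49.8°. Before a last nudge of about 1.3°, the lid's corners in the scene picture gave 47.3° and 48.3°, while the gripper gave 48.5°.
- **Hold:** the arm was still (joint speeds under 0.002 rad/s), with the fingers stopped on the bar at 11 mm. The wrist read about 3.5 N from the lid. I did not measure the fingers' contact force directly.
- **Disagreements:** the gripper's distance from the hinge came out at 240 mm instead of 235 mm. The left lid corner came out at 177 mm from the hinge, against about 195 mm expected, so that angle is the less reliable of the two. The remaining angle error is probably 1 to 2°.
- **Other items:** I noticed nothing else moved in the last pictures, but I did not measure the bystanders' positions, and the arm hid part of the bench.

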